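Put the fired lids on their jars

ROBOT

A 6-joint arm with a two-finger parallel gripper is mounted at the origin on the work surface. World frame = base frame: x ahead of the robot, y to its left, z up, the work surface at z = 0. Lengths are in m, angles in rad, forces in N, time in s.
With the tool pointing down it reaches from about 0.375 to 0.9 m from the base axis. Payload 3.1 kg.
Tool frame: the origin (TCP) lies midway between the tips of the shut fingers; the grasp point (between the pads) lies 19 mm behind it; z points along the fingers, y is the line along which they close (so a half turn about z gives the same grasp; the last joint's range is limited). The gripper opens to 85 mm and grips with 20 to 120 N. Pads are 22 mm wide; open, the fingers measure 114 mm over their backs; the gripper's body (76 mm by 85 mm) begins 54 mm behind the grasp point. The pads swing forward as they close: fully open they stand 13 mm farther back than shut.
Start: joints at [-1.431, 0.527, 1.433, -0, 1.181, -0.178], TCP at [0.195, -0.594, 0.231] pointing down, gripper open.
Joint ranges: [-3.08, 3.08], [-0.75, 2.2], [0.22, 2.44], [-1.43, 4.57], [0, 2.65], [-2.85, 2.85]. Speed limits (rad/s): [2.79, 2.79, 3.14, 3.14, 3.14, 3.14].

INTERFACE

Orientations are given as a unit quaternion [x, y, z, w].
In Python, from station import manip gives the robot as it stands.
- The arm moves only by the tool drive_tool, never from a script. Its argument "motion" is a list that holds one entry, the list of rows, each a list of 5 numbers: the finger opening in mm, from 0 to 85.4, then the shift along the tool's x, y, z in units of 30 mm (1.0 is 30 mm), then the turn about the tool's z in units of 8 degrees (1.0 is 8 degrees). In form: [[[fingers, x, y, z, yaw], ...]]. A call has 1 to 10 rows; each row is the pose to reach, as a shift and turn from the pose commanded when the call began, along the tool's axes at that moment; what a row does not reach only later rows make up. A row lasts 1/10 s, in which the tool goes at most 50 mm and 8.59 degrees, less where a joint would pass 70% of its speed; a pose out of reach is approached as far as the arm can. A call with a gripper value outside its range is refused whole. The fingers move at their own pace and stop on an object; "squeeze" is the grip in N (left out, the last holds). Time passes only in rows, so rows that repeat a pose let the fingers close. It gives the time, the measured TCP pose, the force, the opening and the grip force at its end, in the units of the state.
- manip.sense(): the state, without advancing time (a new reading comes with each control period).
- manip.snapshot(name): name is "side" or "top" or "wrist"; returns the picture (420x560x3 uint8, red, green, blue); there is no depth.
- manip.camera_model(name): a dict with "fov_y" (degrees; the focal length in pixels is half the picture's height over the tangent of half this angle, whatever the lens; pixels are square), "cx", "cy" (the principal point, pixels), "origin" and "orientation" of the camera in the world. Camera axes: x right, y up, looking along -z (the intrinsics and any distortion apply to the point x, -y, -z); pixel columns grow to the right and rows downward; lengths in m; the calibration is good to about 2 mm. The wrist camera is an equidistant fisheye: a pixel r from the principal point sees the ray r / f radians off the axis. A picture is of the moment at which its call begins: read the wrist's pose just before it. camera_model takes no time and is no camera call; for the wrist camera it gives the pose at the moment of the call.
- manip.sign_off(): hands the job in; it is judged then, once.
The state is a dict: "t": time; "q": joint angles; "qd": joint speeds; "tau": joint torques, N m; "tcp_pos": TCP position; "tool_rot": TCP orientation; "force": force on the tool from outside, world axes, zero at the start; "ft_torque": the same for the moment, N m; "finger_gap": opening from 0.0 (shut) to 1.0 (fully open); "gripper_force": force on a finger pad.
Only numpy, scipy, OpenCV 4.12 (cv2) and the standard library are available. Lean on these libraries where they do the work, as an engineer would, in place of code of your own. Each camera call takes 0.05 s, during which the arm holds its last target. There are 200 camera calls.

TASK

The four fired clay lids are piled on the plaster bat. Take the pile apart and put each lid, knob up, on the jar of its own size so that it lies flat on the rim with its collar in the mouth. They are brittle: set them down, do not drop them, leave the jars standing where they are, and do not disturb the slip pot or the spray bottle.

Things in the scene. Friction and masses are not known exactly. Their poses are not given: they have to be found in the camera images.
- lid_small: terracotta lid, starts on top of the stack: disc 70 mm across, 6 thick; round knob on top, 20 across, 15 tall; under it a hollow round collar, 36 outside, 28 inside, 18 tall. 60 g. Origin: centre of collar's lower edge, z up (disc at 18-24 mm, knob 24-39). In the stack each collar stands on the disc below, round its knob (24 mm pitch).
- lid_medium: terracotta lid, starts 2nd from the top: disc 90 mm across, 6 thick; round knob on top, 20 across, 15 tall; under it a hollow round collar, 56 outside, 48 inside, 18 tall. 90 g. Origin: centre of collar's lower edge, z up (disc at 18-24 mm, knob 24-39). In the stack each collar stands on the disc below, round its knob (24 mm pitch).
- lid_large: terracotta lid, starts 3rd from the top: disc 110 mm across, 6 thick; round knob on top, 20 across, 15 tall; under it a hollow round collar, 76 outside, 68 inside, 18 tall. 130 g. Origin: centre of collar's lower edge, z up (disc at 18-24 mm, knob 24-39). In the stack each collar stands on the disc below, round its knob (24 mm pitch).
- lid_largest: terracotta lid, starts at the bottom of the stack, on a fixed plaster bat (160 mm across, 20 thick): disc 130 mm across, 6 thick; round knob on top, 20 across, 15 tall; under it a hollow round collar, 96 outside, 88 inside, 18 tall. 180 g. Origin: centre of collar's lower edge, z up (disc at 18-24 mm, knob 24-39). In the stack each collar stands on the disc below, round its knob (24 mm pitch).
- jar_small: open straight terracotta jar, smallest of four: 60 mm across outside, mouth 50, 55 tall, 250 g, loose. Origin: centre of underside, z up. Takes lid_small, whose disc then lies on the rim: lid origin 37 mm above the jar's, 7 mm of play each way.
- jar_medium: open straight terracotta jar, 2nd smallest of four: 80 mm across outside, mouth 70, 62 tall, 350 g, loose. Origin: centre of underside, z up. Takes lid_medium, whose disc then lies on the rim: lid origin 44 mm above the jar's, 7 mm of play each way.
- jar_large: open straight terracotta jar, 2nd largest of four: 100 mm across outside, mouth 90, 69 tall, 500 g, loose. Origin: centre of underside, z up. Takes lid_large, whose disc then lies on the rim: lid origin 51 mm above the jar's, 7 mm of play each way.
- jar_largest: open straight terracotta jar, largest of four: 120 mm across outside, mouth 110, 76 tall, 650 g, loose. Origin: centre of underside, z up. Takes lid_largest, whose disc then lies on the rim: lid origin 58 mm above the jar's, 7 mm of play each way.
- slip_pot: bystander: small plaster-crusted open pot with grey slip, 66 mm across, 75 mm tall; origin at the centre of its underside. Leave it alone.
- sprayer: bystander: white spray bottle with a black collar and green nozzle, 94 mm across, 193 mm tall; origin at the centre of its underside. Leave it alone.
There are look-alikes about, which are no part of the job. Leave any pink or red look-alike of the lid_medium alone. Leave any green or white look-alike of the lid_large alone.

How it is judged:
At the end, for the whole second after the job is handed in: Each lid sits on the jar of its own size: centres within 9.5 mm, lid height within 3 mm of fully seated, lid and jar level within 0.08 rad, at rest (under 0.02 m/s); every jar within 30 mm of where it started (horizontal distance between lid_small and jar_small below 0.0095 m and z of lid_small in the frame of jar_small between 0.034 and 0.04 m and angle between each of lid_small, jar_small, lid_medium, jar_medium, lid_large, jar_large, lid_largest, jar_largest's own z axis and vertical below 0.08 rad and linear speed of each of lid_small, jar_small, lid_medium, jar_medium, lid_large, jar_large, lid_largest, jar_largest below 0.02 m/s and distance of each of jar_small, jar_medium, jar_large, jar_largest from where it was at the start of the episode below 0.03 m and horizontal distance between lid_medium and jar_medium below 0.0095 m and z of lid_medium in the frame of jar_medium between 0.041 and 0.047 m and horizontal distance between lid_large and jar_large below 0.0095 m and z of lid_large in the frame of jar_large between 0.048 and 0.054 m and horizontal distance between lid_largest and jar_largest below 0.0095 m and z of lid_largest in the frame of jar_largest between 0.055 and 0.061 m); the robot touches nothing.
It fails at once if a lid is dropped: it moves faster than 0.6 m/s with no finger on it ((linear speed of lid_small above 0.6 m/s and contact force between the fingers and lid_small below 0.05 N) or (linear speed of lid_medium above 0.6 m/s and contact force between the fingers and lid_medium below 0.05 N) or (linear speed of lid_large above 0.6 m/s and contact force between the fingers and lid_large below 0.05 N) or (linear speed of lid_largest above 0.6 m/s and contact force between the fingers and lid_largest below 0.05 N)).
It fails at once if a jar is tipped by more than 0.5 rad (angle between any of jar_small, jar_medium, jar_large, jar_largest's own z axis and vertical above 0.5 rad).
It fails at once if the slip pot or the spray bottle is shifted by more than 15 mm or tipped over (distance of any of slip_pot, sprayer from where it was at the start of the episode above 0.015 m or angle between any of slip_pot, sprayer's own z axis and vertical above 0.3 rad).
It also fails if it takes over 133 s, if anything falls off the work surface, if the arm or the gripper's body presses on something with over 40 N, if the wrist force passes 120 N, or if a joint passes its speed limit or range.

## Working session

There is one attempt and no reset: what is moved stays moved. The work goes in short steps, Python scripts to look and compute and a tool call to move; the robot and the scene stay as the last step left them, time stands still between calls to the robot, and variables do not carry over. Pictures are saved under pics/ and viewed, at most 14 in all, crops included, and the job is handed in when it is done.

Besides the shell and the picture viewer there is one more tool, called after ">>>" as name([rows], argument=value, ...), one row to a line, values as JSON. drive_tool: Moves the arm, as the interface text tells. Its arguments: {"type":"object","properties":{"motion":{"type":"array","items":{"type":"array","items":{"type":"array","items":{"type":"number"}}}},"squeeze":{"type":"number"}},"required":["motion"]}

```bash
mkdir -p pics; ls; python3 - <<'E'
from station import manip
import cv2
s=manip.sense();print(s['t'],s['tcp_pos'],s['tool_rot'],s['finger_gap'])
for n in ("top","side"):
    print(n,manip.camera_model(n)); cv2.imwrite(f"pics/{n}0.png",manip.snapshot(n)[:,:,::-1])
E
```

```text
pics
0.0 [ 0.19521391 -0.59295511  0.23032851] [ 9.87402104e-01  1.58227260e-01  1.68827377e-05 -1.10435533e-03] 1.0001677609512134
top {'fov_y': 53.84639105103947, 'cx': 275.6509522945021, 'cy': 208.956488185941, 'origin': array([ 0.39134869, -0.09737209,  1.17457382]), 'orientation': array([ 0.05423818, -0.05168073, -0.70149174,  0.70872891])}
side {'fov_y': 53.42565468065008, 'cx': 279.9468367240681, 'cy': 215.65401678591994, 'origin': array([0.32919268, 0.63939684, 0.97929754]), 'orientation': array([-0.04268155,  0.33377408,  0.93093188, -0.14191191])}
```

View pics/top0.png

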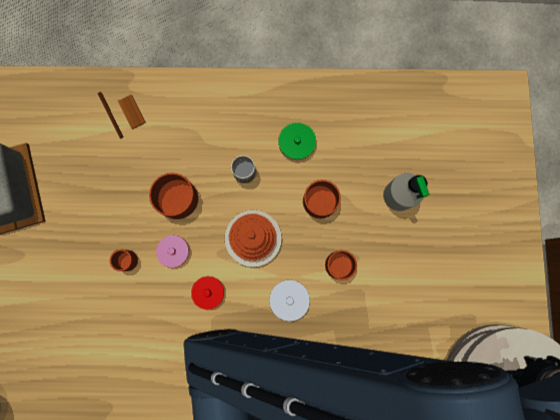

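View pics/side0.png

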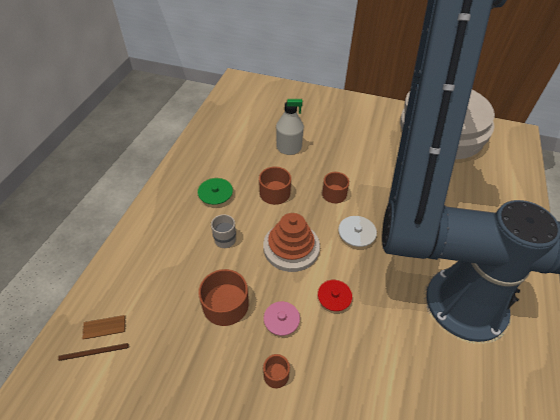

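```bash
cat >h.py <<'E'
import numpy as np, cv2
from scipy.spatial.transform import Rotation as R
from scipy.optimize import least_squares
from station import manip
def rays(px,m,fish=False):
    px=np.atleast_2d(np.asarray(px,float)); f=210/np.tan(np.radians(m['fov_y']/2))
    u=(px[:,0]-m['cx'])/f; v=(px[:,1]-m['cy'])/f
    if fish:
        r=np.hypot(u,v)+1e-12; d=np.c_[np.sin(r)*u/r,-np.sin(r)*v/r,-np.cos(r)]
    else: d=np.c_[u,-v,-np.ones_like(u)]
    return R.from_quat(m['orientation']).apply(d)
def plane(px,m,z,fish=False):
    d=rays(px,m,fish); o=np.array(m['origin']); return (o+d*((z-o[2])/d[:,2])[:,None])[:,:2]
def proj(P,m,fish=False):
    c=R.from_quat(m['orientation']).inv().apply(np.atleast_2d(P)-m['origin']); f=210/np.tan(np.radians(m['fov_y']/2))
    x,y,z=c[:,0],-c[:,1],-c[:,2]
    if fish:
        r=np.hypot(x,y)+1e-12; t=np.arctan2(r,z); return np.c_[m['cx']+f*t*x/r,m['cy']+f*t*y/r]
    return np.c_[m['cx']+f*x/z,m['cy']+f*y/z]
def circ(p):
    g=lambda q:np.hypot(p[:,0]-q[0],p[:,1]-q[1])-q[2]
    s=least_squares(g,[*p.mean(0),.04],loss='soft_l1',f_scale=.001); return s.x,np.sqrt(np.mean(s.fun**2))
def rim(c,m,z,fish=False):
    "circle at height z from the half of a silhouette that lies away from the camera"
    p=plane(c.reshape(-1,2),m,z,fish); mid=(p.max(0)+p.min(0))/2; out=mid-np.array(m['origin'])[:2]; out/=np.linalg.norm(out)
    return circ(p[(p-mid)@out>-.1*np.ptp(p@out)])
def terra(img):
    h=cv2.cvtColor(img,cv2.COLOR_RGB2HSV); return cv2.inRange(h,(3,140,50),(12,255,255))
def blobs(mask,amin=150):
    cs,_=cv2.findContours(mask,cv2.RETR_EXTERNAL,cv2.CHAIN_APPROX_NONE)
    return [c for c in cs if cv2.contourArea(c)>amin]
def togo(x,y,z):
    "shift in tool axes, units of 30 mm"
    s=manip.sense(); return R.from_quat(s['tool_rot']).inv().apply(np.array([x,y,z])-s['tcp_pos'])/.03
E
cat > a.py <<'E'
from h import *
m=manip.camera_model('top'); im=cv2.imread('pics/top0.png')[:,:,::-1].copy()
H=cv2.cvtColor(im,cv2.COLOR_RGB2HSV)
for n,(u,v) in dict(jar=(322,182),lid=(252,250),red=(208,300),wood=(250,120),box=(130,110),slip=(243,168)).items(): print(n,H[v,u])
mask=terra(im); out=im[100:330,80:380].copy(); out=cv2.resize(out,None,fx=2.5,fy=2.5,interpolation=cv2.INTER_CUBIC)
mk=cv2.resize(mask[100:330,80:380],None,fx=2.5,fy=2.5,interpolation=0)
cs,_=cv2.findContours(mk,0,1); cv2.drawContours(out,cs,-1,(0,255,0),1); cv2.imwrite('pics/mask0.png',out[:,:,::-1])
for c in blobs(mask):
    (u,v),r=cv2.minEnclosingCircle(c); print('blob',int(u),int(v),round(r,1),[np.round(np.r_[q[0]*1,q[1]]*1000,1) for q in (rim(c,m,z) for z in (.055,.062,.069,.076))])
print(plane([[252,237]],m,.13),plane([[405,190],[243,168]],m,.1))
E
python3 a.py
```

```text
jar [  8 213  48]
lid [  8 204 144]
red [  1 233 193]
wood [ 18 127 183]
box [ 13 204 119]
slip [ 60   2 115]
blob 340 265 15.7 [array([ 411.4, -271.4,   38.7,    0.7]), array([ 411.3, -270.3,   38.4,    0.7]), array([ 411.2, -269.2,   38.2,    0.7]), array([ 411. , -268.1,   38. ,    0.7])]
blob 121 261 12.4 [array([418.6, 324.6,  28.3,   0.7]), array([418.4, 321.9,  28.1,   0.7]), array([418.3, 319.3,  27.9,   0.7]), array([418.1, 316.7,  27.7,   0.7])]
blob 252 236 23.3 [array([483.9, -29.3,  62. ,   0.7]), array([483.3, -29.7,  61.6,   0.7]), array([482.7, -30.1,  61.2,   0.7]), array([482.1, -30.5,  60.8,   0.7])]
blob 321 197 18.7 [array([ 594. , -219.4,   49.4,    0.7]), array([ 592.7, -218.7,   49.1,    0.7]), array([ 591.5, -217.9,   48.7,    0.7]), array([ 590.2, -217.1,   48.4,    0.7])]
blob 172 196 23.7 [array([599.8, 197.4,  59.3,   0.8]), array([598.5, 195.6,  58.9,   0.8]), array([597.2, 193.7,  58.5,   0.8]), array([595.8, 191.9,  58.2,   0.8])]
[[ 0.47679642 -0.03368741]] [[ 0.60778334 -0.43407862]
 [ 0.66331649 -0.00433124]]
```

View pics/mask0.png

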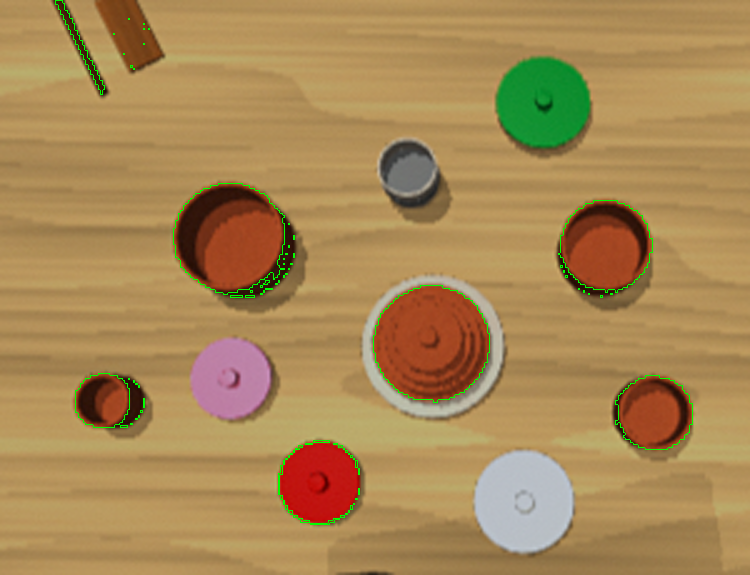

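The picture confirms the choice: the terracotta pile is on the white bat at top (252,237) and the jars are at small (124,260), medium (341,264), large (322,199) and largest (173,196). These are not mine: pink (172,251), red (208,293), white (290,300), green (297,141), and slip pot (243,168). I'll cross-check with the side view.

```bash
cat > b.py <<'E'
from h import *
m=manip.camera_model('side'); im=cv2.imread('pics/side0.png')[:,:,::-1].copy()
J=dict(small=(.4186,.3246,.055),medium=(.4113,-.2703,.062),large=(.5915,-.2179,.069),largest=(.5958,.1919,.076))
B=blobs(terra(im))
for k,(x,y,z) in J.items():
    p=proj([[x,y,z]],m)[0]
    b=min(B,key=lambda c:np.hypot(*(c.reshape(-1,2).mean(0)-p)))
    q,e=rim(b,m,z); print(k,p.round(),'side',(q*1000).round(1),round(e*1000,2))
# knob of small lid: expected z 0.131 top
for n,im in(('top',cv2.imread('pics/top0.png')),('side',cv2.imread('pics/side0.png'))):
    m=manip.camera_model(n); p=proj([[.477,-.0337,.131]],m)[0]; print(n,p)
    u,v=p.astype(int); c=im[v-35:v+45,u-40:u+40]; cv2.imwrite(f'pics/k{n}.png',c)
a=[cv2.resize(cv2.imread(f'pics/k{n}.png'),(400,400),interpolation=cv2.INTER_CUBIC) for n in('top','side')]
cv2.imwrite('pics/knob.png',np.hstack(a))
print('stage',togo(.44,-.03,.30), R.from_quat(manip.sense()['tool_rot']).as_matrix().round(3))
E
python3 b.py
```

```text
small [277. 366.] side [419.2 326.6  28.4] 0.73
medium [337. 180.] side [ 412.3 -266.3   39.2] 2.91
large [275. 177.] side [ 592.6 -213.8   49.4] 2.39
largest [223. 289.] side [596.6 194.   58.6] 1.05
top [251.98300873 236.88699571]
side [296.28572107 218.17161592]
stage [ 13.61532163 -15.28294945  -2.28452298] [[ 0.95   0.313 -0.   ]
 [ 0.313 -0.95   0.002]
 [ 0.    -0.002 -1.   ]]
```

View pics/knob.png

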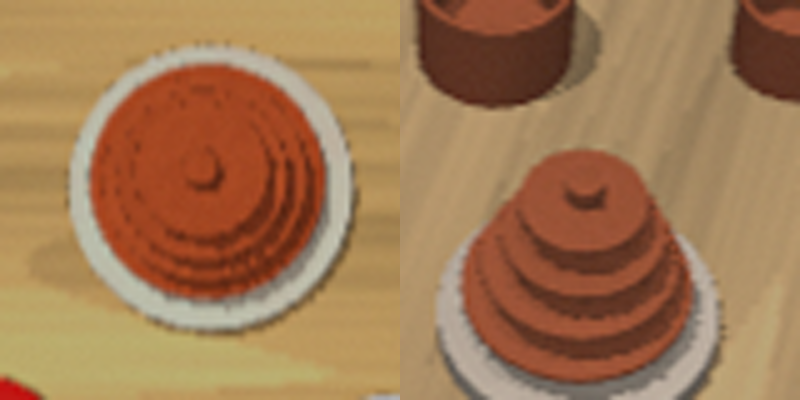

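>>> drive_tool([
  [[50, 1, -1.1, -2.2, 0], [50, 2.2, -2.5, -2.2, 0], [50, 3.4, -3.9, -2.2, 0], [50, 4.6, -5.2, -2.2, 0], [50, 5.8, -6.5, -2.2, 0], [50, 7, -7.8, -2.2, 0], [50, 8.2, -9.1, -2.2, 0], [50, 9.4, -10.4, -2.2, 0], [50, 10.6, -11.7, -2.2, 0], [50, 11.6, -13, -2.2, 0]],
], squeeze=30)

```text
t: 1.1
tcp_pos: [0.3866, -0.1569, 0.2973]
tool_rot: [0.987, 0.158, 0.0, 0.0]
force: [1.2, 0.1, -0.3]
finger_gap: 0.581
gripper_force: 0.0
```

>>> drive_tool([
  [[50, 1, -1.1, 0, 0], [50, 2, -2.2, 0, 0], [50, 2, -2.2, 0, 0], [50, 2, -2.2, 0, 0], [50, 2, -2.2, 0, 0]],
])

```text
t: 1.6
tcp_pos: [0.4222, -0.0781, 0.2971]
tool_rot: [0.987, 0.158, -0.0, 0.0]
force: [-0.1, -0.4, -0.0]
finger_gap: 0.583
gripper_force: 0.0
```

```bash
cat > c.py <<'E'
from h import *
import sys
m=manip.camera_model('wrist'); im=manip.snapshot('wrist'); s=manip.sense()
print(s['t'],s['tcp_pos'].round(4),s['q'].round(2),m)
print('knob proj',proj([[.4855,-.032,.131]],m,True))
cv2.imwrite(f'pics/{sys.argv[1]}.png',im[:,:,::-1])
E
python3 c.py w1
```

```text
1.65 [ 0.4222 -0.0785  0.2971] [-0.44  0.17  1.81 -0.    1.16  0.81] {'fov_y': 65.70646984690485, 'cx': 276.78463217334394, 'cy': 214.69242783781294, 'origin': array([ 0.50277362, -0.05070154,  0.43856471]), 'orientation': array([-0.13514765,  0.09710618, -0.57855958,  0.79848251])}
knob proj [[251.56363059 117.33231734]]
```

View pics/w1.png

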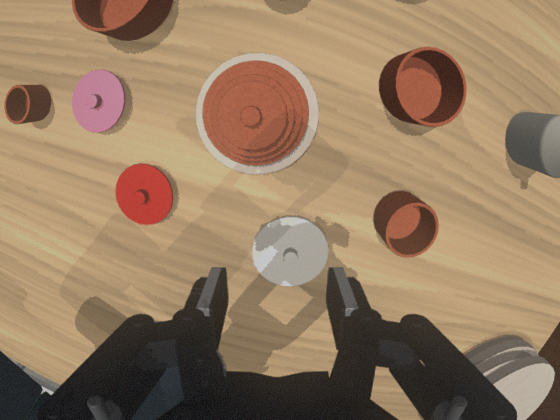

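The wrist view shows the pile's top knob at (251,116), where the top view predicts it. Red (144,194), white (290,250) and pink (98,100) lie apart. I'll refine the knob.

```bash
cat >> h.py <<'E'
def hough(im,m,x,y,z,rad,fish=True,k=4):
    "circle of radius rad expected near x,y,z: best Hough circles as world x,y"
    p=proj([[x,y,z],[x+rad,y,z],[x,y+rad,z]],m,fish); r=np.mean(np.hypot(*(p[1:]-p[0]).T)); w=int(2*r+12)
    u,v=np.round(p[0]).astype(int); u0,v0=max(u-w,0),max(v-w,0); c=im[v0:v+w,u0:u+w]
    g=cv2.resize(cv2.cvtColor(c,cv2.COLOR_RGB2GRAY),None,fx=k,fy=k,interpolation=cv2.INTER_CUBIC); g=cv2.GaussianBlur(g,(0,0),2)
    h=cv2.HoughCircles(g,cv2.HOUGH_GRADIENT,1.5,4*k,param1=60,param2=12,minRadius=int(.8*r*k),maxRadius=int(1.2*r*k))
    if h is None: return []
    out=[]
    for a,b,s in h[0][:4]:
        q=[(a+.5)/k-.5+u0,(b+.5)/k-.5+v0]; out.append(np.r_[q,s/k/r*rad*1000,plane([q],m,z,fish)[0]*1000].round(1))
    return out
def mark(im,pts,f,c=None,s=1):
    o=im[:,:,::-1].copy()
    for u,v in pts: cv2.drawMarker(o,(int(round(u)),int(round(v))),(255,255,0),0,7,1)
    if c: o=o[c[1]:c[3],c[0]:c[2]]
    cv2.imwrite(f,cv2.resize(o,None,fx=s,fy=s,interpolation=cv2.INTER_CUBIC))
E
cat > d.py <<'E'
from h import *
import sys
x,y,z,tag=[float(a) for a in sys.argv[1:4]]+[sys.argv[4]]
m=manip.camera_model('wrist'); im=manip.snapshot('wrist'); s=manip.sense()
h=hough(im,m,x,y,z,.010)
for q in h: print(q)
p=proj([[x,y,z]],m,True)[0].astype(int)
b=sorted(blobs(terra(im)),key=lambda c:np.hypot(*(c.reshape(-1,2).mean(0)-p)))[0]; print('sil',rim(b,m,.044,True))
mark(im,[q[:2] for q in h[:1]],f'pics/{tag}.png',(max(p[0]-80,0),max(p[1]-60,0),p[0]+80,p[1]+60),4)
print(s['t'],s['tcp_pos'].round(4),'togo',togo(x,y,z).round(2))
E
python3 d.py .4855 -.032 .131 k1
```

```text
[250.1 115.7   8.6 486.6 -30.6]
[262.4 102.9   8.1 501.6 -38. ]
sil (array([ 0.49080578, -0.01891429,  0.05319019]), np.float64(0.004442393128515907))
1.7 [ 0.4222 -0.0787  0.2972] togo [ 2.49 -0.83  5.54]
```

View pics/k1.png

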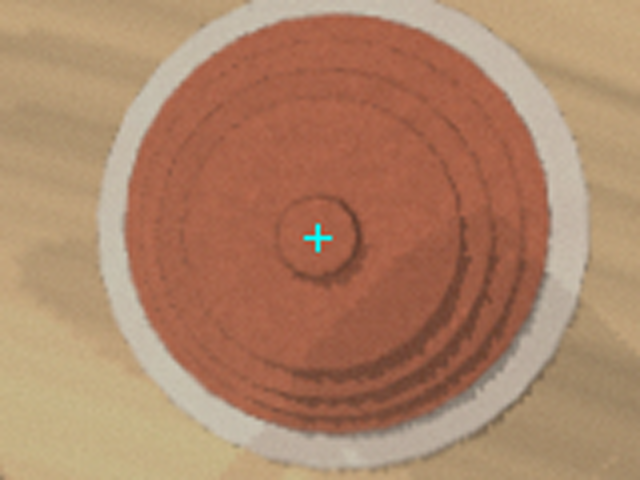

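The knob is at pixel (250.1,115.7), which puts it at (0.4866, -0.0306). The cross sits at its middle.

>>> drive_tool([
  [[50, 1, -0.4, 1, 0], [50, 2, -0.7, 2, 0], [50, 2.54, -0.86, 3, 0], [50, 2.54, -0.86, 4, 0], [50, 2.54, -0.86, 4.7, 0], [50, 2.54, -0.86, 5.3, 0], [50, 2.54, -0.86, 5.7, 0], [50, 2.54, -0.86, 5.95, 0], [50, 2.54, -0.86, 5.95, 0], [50, 2.54, -0.86, 5.95, 0]],
], squeeze=30)

```text
t: 2.7
tcp_pos: [0.4872, -0.0298, 0.1191]
tool_rot: [0.988, 0.158, 0.0, 0.0]
force: [0.4, 0.7, 0.0]
finger_gap: 0.583
gripper_force: 0.0
```

>>> drive_tool([
  [[35, 0, 0, 0, 0], [25, 0, 0, 0, 0], [10, 0, 0, 0, 0], [10, 0, 0, 0, 0], [10, 0, 0, 0, 0], [10, 0, 0, 0, 0]],
])

```text
t: 3.3
tcp_pos: [0.4874, -0.0292, 0.1194]
tool_rot: [0.987, 0.158, 0.001, 0.0]
force: [0.8, -0.5, 6.0]
finger_gap: 0.215
gripper_force: 29.5
```

>>> drive_tool([
  [[10, 0, 0, -0.3, 0], [10, 0, 0, -0.8, 0], [10, 0, 0, -1.6, 0], [10, 0, 0, -2.4, 0], [10, 0, 0, -3.2, 0], [10, 0, -0.5, -3.3, 0], [10, -0.1, -1.5, -3.3, 0], [10, -0.2, -3, -3.3, 0], [10, -0.4, -4.5, -3.3, 0], [10, -0.6, -6, -3.3, 0]],
])

```text
t: 4.3
tcp_pos: [0.411, 0.1382, 0.2169]
tool_rot: [0.987, 0.158, -0.001, -0.0]
force: [0.7, 0.4, -0.8]
finger_gap: 0.215
gripper_force: 29.5
```

>>> drive_tool([
  [[10, -0.1, -1.4, 0, 0], [10, -0.3, -2.8, 0, 0], [10, -0.5, -4, 0, 0], [10, -0.6, -4.6, 0, 0], [10, -0.6, -4.9, 0, 0], [10, -0.6, -4.9, 0, 0], [10, -0.6, -4.9, 0, 0]],
])

```text
t: 5.0
tcp_pos: [0.3504, 0.27, 0.2174]
tool_rot: [0.987, 0.158, -0.0, 0.0]
force: [-0.2, -0.4, -0.9]
finger_gap: 0.214
gripper_force: 29.5
```

```bash
cat > e.py <<'E'
from h import *
import sys
x,y,z,rad=[float(a) for a in sys.argv[1:5]]; tag=sys.argv[5]; ztcp=float(sys.argv[6])
m=manip.camera_model('wrist'); im=manip.snapshot('wrist'); s=manip.sense()
p=proj([[x,y,z]],m,True)[0]; print('exp px',p.round(),s['t'],s['tcp_pos'].round(4),s['finger_gap'])
B=blobs(terra(im),300)
b=sorted(B,key=lambda c:np.hypot(*(c.reshape(-1,2).mean(0)-p)))[0]
q,e=rim(b,m,z,True); print('rim',(q*1000).round(1),(e*1000).round(2))
for h in hough(im,m,x,y,z,rad)+hough(im,m,x,y,z,rad-.005): print('hough',h)
print('togo meas',togo(q[0],q[1],ztcp).round(2),'given',togo(x,y,ztcp).round(2))
mark(im,[p,proj([[q[0],q[1],z]],m,True)[0]],f'pics/{tag}.png')
E
python3 e.py .419 .3255 .055 .03 w2 .0644
```

```text
exp px [243. 109.] 5.05 [0.3507 0.2697 0.2175] 0.21277059765790204
rim [418.6 327.3  24.3] 6.7
hough [243.9 108.1  25.  420.1 325.2]
hough [241.7 103.2  30.  423.8 328.6]
hough [240.2 110.3  25.9 417.  327.9]
hough [248.4 110.7  29.7 418.9 320.5]
hough [244.6 108.3  29.8 420.  324.6]
hough [242.7 104.2  28.6 423.2 327.4]
hough [242.7 112.4  29.  415.8 325.1]
hough [250.2 105.3  24.1 424.2 320.5]
togo meas [ 2.75 -1.12  5.1 ] given [ 2.74 -1.06  5.1 ]
```

View pics/w2.png

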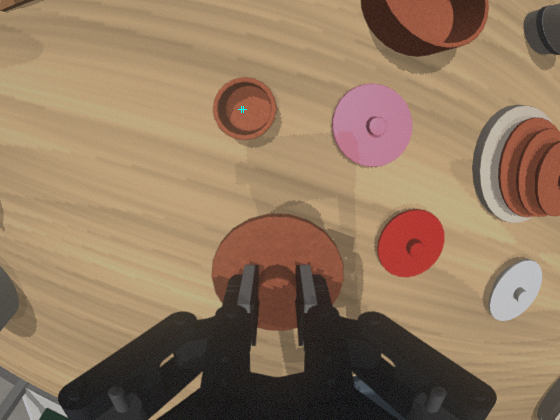

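Jar small is at pixel (244,108), agreeing with the estimate. The lid hangs between the fingers at (278,275), knob centred.

>>> drive_tool([
  [[10, 1, -0.4, 0.5, 0], [10, 2, -0.8, 1.2, 0], [10, 2.5, -1, 2, 0], [10, 2.77, -1.05, 2.8, 0], [10, 2.77, -1.05, 3.5, 0], [10, 2.77, -1.05, 4, 0], [10, 2.77, -1.05, 4.3, 0], [10, 2.77, -1.05, 4.6, 0], [10, 2.77, -1.05, 4.8, 0], [10, 2.77, -1.05, 4.95, 0]],
])

```text
t: 6.05
tcp_pos: [0.42, 0.3261, 0.0692]
tool_rot: [0.987, 0.158, 0.0, -0.0]
force: [0.8, -1.0, -0.3]
finger_gap: 0.216
gripper_force: 29.5
```

>>> drive_tool([
  [[10, 0, 0, 0.05, 0], [10, 0, 0, 0.12, 0], [10, 0, 0, 0.12, 0]],
])

```text
t: 6.35
tcp_pos: [0.4197, 0.3264, 0.0659]
tool_rot: [0.987, 0.158, 0.0, -0.0]
force: [-0.3, 0.1, -0.2]
finger_gap: 0.213
gripper_force: 29.5
```

>>> drive_tool([
  [[10, 0, 0, 0.04, 0], [10, 0, 0, 0.06, 0], [10, 0, 0, 0.06, 0]],
])

```text
t: 6.65
tcp_pos: [0.4199, 0.3264, 0.0644]
tool_rot: [0.987, 0.158, 0.0, -0.0]
force: [-0.7, -0.8, 3.8]
finger_gap: 0.215
gripper_force: 29.8
```

>>> drive_tool([
  [[20, 0, 0, 0, 0], [30, 0, 0, 0, 0], [50, 0, 0, 0, 0], [50, 0, 0, 0, 0], [50, 0, 0, 0, 0], [50, 0, 0, -0.5, 0], [50, 0, 0, -1.5, 0], [50, 0, 0, -3, 0], [50, 0, 0, -4.5, 0], [50, 0, 0, -6, 0]],
])

```text
t: 7.65
tcp_pos: [0.4191, 0.326, 0.2454]
tool_rot: [0.987, 0.158, -0.0, 0.0]
force: [0.8, -0.8, -0.1]
finger_gap: 0.587
gripper_force: 0.0
```

>>> drive_tool([
  [[50, -0.5, 1.4, 0, 0], [50, -1, 2.8, 0, 0], [50, -1.5, 4.2, 0, 0], [50, -2, 5.6, 0, 0], [50, -2.5, 7, 0, 0], [50, -3, 8.4, 0, 0], [50, -3.5, 9.8, 0, 0], [50, -4, 11, 0, 0], [50, -4.3, 12, 0, 0], [50, -4.3, 12, 0, 0]],
])

```text
t: 8.65
tcp_pos: [0.4104, -0.0595, 0.2441]
tool_rot: [0.988, 0.156, 0.001, 0.001]
force: [0.2, -0.3, 0.9]
finger_gap: 0.587
gripper_force: 0.0
```

>>> drive_tool([
  [[50, 0, 0, 0, 0], [50, 0, 0, 0, 0], [50, 0, 0, 0, 0]],
])

```text
t: 8.95
tcp_pos: [0.4093, -0.0548, 0.2438]
tool_rot: [0.987, 0.159, -0.0, -0.0]
force: [-0.6, -0.3, 0.8]
finger_gap: 0.584
gripper_force: 0.0
```

```bash
cat > f.py <<'E'
from h import *
import sys
x,y,z=[float(a) for a in sys.argv[1:4]]; tag=sys.argv[4]; zt=float(sys.argv[5])
m=manip.camera_model('wrist'); im=manip.snapshot('wrist'); top=manip.snapshot('top'); s=manip.sense()
print(s['t'],s['tcp_pos'].round(4),s['q'].round(2),'gap',s['finger_gap'])
H=hough(im,m,x,y,z,.010)
for q in H: print(q,'togo',togo(q[3]/1e3,q[4]/1e3,zt).round(2))
p=proj([[x,y,z]],m,True)[0].astype(int)
mark(im,[q[:2] for q in H],'pics/t.png',(max(p[0]-80,0),max(p[1]-60,0),p[0]+80,p[1]+60),3)
a=cv2.imread('pics/t.png'); b=cv2.resize(top[150:300,80:380,::-1],None,fx=1.4,fy=1.4)
o=np.zeros((max(a.shape[0],b.shape[0]),a.shape[1]+b.shape[1],3),np.uint8); o[:a.shape[0],:a.shape[1]]=a; o[:b.shape[0],a.shape[1]:]=b
o=o[:600,:]; o=o if o.shape[1]<=800 else cv2.resize(o,None,fx=800/o.shape[1],fy=800/o.shape[1]); cv2.imwrite(f'pics/{tag}.png',o)
E
python3 f.py .487 -.031 .107 k2 .0955
```

```text
9.05 [ 0.4094 -0.055   0.2439] [-0.41  0.22  1.92  0.    1.    0.85] gap 0.5900041553950307
[279.3 112.3   8.6 485.4 -31.2] togo [2.65 0.04 4.95]
```

View pics/k2.png

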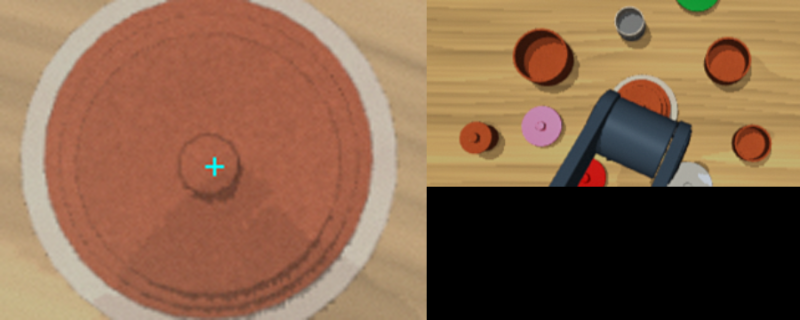

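The medium lid's knob is at about (277.5,111.8) in the wrist view, with the cross about 2 px to its right. In the top view the small lid sits centred on its jar.

>>> drive_tool([
  [[50, 1, 0, 1, 0], [50, 2, 0, 2, 0], [50, 2.67, 0, 2.8, 0], [50, 2.67, 0, 3.5, 0], [50, 2.67, 0, 4.1, 0], [50, 2.67, 0, 4.6, 0], [50, 2.67, 0, 4.85, 0], [50, 2.67, 0, 4.95, 0], [50, 2.67, 0, 4.95, 0], [50, 2.67, 0, 4.95, 0]],
])

```text
t: 10.05
tcp_pos: [0.4862, -0.031, 0.096]
tool_rot: [0.987, 0.158, 0.001, 0.0]
force: [0.2, 0.6, 0.3]
finger_gap: 0.584
gripper_force: 0.0
```

>>> drive_tool([
  [[35, 0, 0, 0, 0], [25, 0, 0, 0, 0], [10, 0, 0, 0, 0], [10, 0, 0, 0, 0], [10, 0, 0, 0, 0], [10, 0, 0, 0, 0]],
], squeeze=35)

```text
t: 10.65
tcp_pos: [0.4859, -0.0311, 0.0961]
tool_rot: [0.987, 0.158, 0.0, 0.0]
force: [-0.5, -0.0, 5.9]
finger_gap: 0.207
gripper_force: 34.1
```

>>> drive_tool([
  [[10, 0, 0, -0.3, 0], [10, 0, 0, -0.8, 0], [10, 0, 0, -1.6, 0], [10, 0, 0, -2.4, 0], [10, 0, 0, -3.2, 0], [10, -0.3, 0.3, -4, 0], [10, -1.2, 1.1, -4.2, 0], [10, -2.2, 2, -4.2, 0], [10, -3.2, 2.9, -4.2, 0], [10, -4.2, 3.8, -4.2, 0]],
])

```text
t: 11.65
tcp_pos: [0.4006, -0.1796, 0.2219]
tool_rot: [0.987, 0.159, 0.0, 0.0]
force: [0.3, 0.3, -0.5]
finger_gap: 0.21
gripper_force: 34.3
```

>>> drive_tool([
  [[10, -1, 0.9, 0, 0], [10, -2, 1.8, 0, 0], [10, -2.8, 2.6, 0, 0], [10, -3.3, 3, 0, 0], [10, -3.3, 3, 0, 0], [10, -3.3, 3, 0, 0]],
])

```text
t: 12.25
tcp_pos: [0.3353, -0.2947, 0.2214]
tool_rot: [0.988, 0.158, -0.0, -0.0]
force: [-1.1, 0.2, -0.1]
finger_gap: 0.207
gripper_force: 34.3
```

```bash
python3 e.py .4115 -.2693 .062 .04 w3 .0721
```

```text
exp px [277. 111.] 12.3 [ 0.3356 -0.2942  0.2214] 0.2109315126463288
rim [ 412.9 -270.8   36.3] 1.62
hough [ 279.3  110.3   35.   413.  -271. ]
hough [ 281.2  115.6   39.9  408.9 -274.1]
hough [ 276.3  113.7   43.6  409.2 -269.3]
hough [ 275.9  105.1   33.9  416.7 -266.5]
hough [ 279.2  111.3   40.2  412.1 -271.1]
hough [ 279.2  106.8   36.4  416.  -269.8]
hough [ 281.1  115.4   39.8  409.  -274. ]
hough [ 275.1  109.4   36.   412.6 -267. ]
togo meas [2.69 0.07 4.98] given [2.66 0.01 4.98]
```

View pics/w3.png

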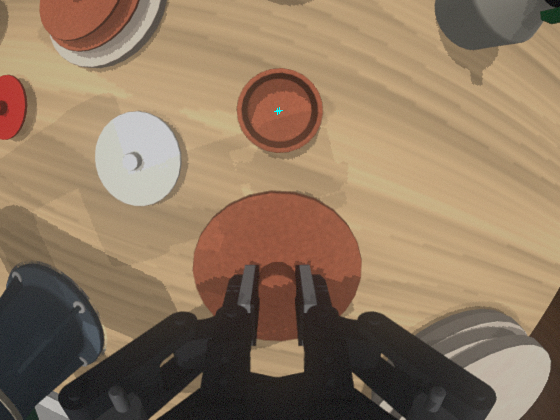

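Jar medium is at pixel (279,110.5), with rim and mouth fits agreeing. The lid is held straight at (278,265).

>>> drive_tool([
  [[10, 1, 0.03, 0.5, 0], [10, 2, 0.06, 1.2, 0], [10, 2.5, 0.07, 2, 0], [10, 2.68, 0.07, 2.8, 0], [10, 2.68, 0.07, 3.5, 0], [10, 2.68, 0.07, 4, 0], [10, 2.68, 0.07, 4.3, 0], [10, 2.68, 0.07, 4.6, 0], [10, 2.68, 0.07, 4.8, 0], [10, 2.68, 0.07, 4.85, 0]],
])

```text
t: 13.3
tcp_pos: [0.4127, -0.2717, 0.0756]
tool_rot: [0.987, 0.158, -0.0, -0.0]
force: [-0.0, -0.1, -0.5]
finger_gap: 0.211
gripper_force: 34.3
```

>>> drive_tool([
  [[10, 0, 0, 0.05, 0], [10, 0, 0, 0.1, 0], [10, 0, 0, 0.1, 0]],
])

```text
t: 13.6
tcp_pos: [0.4128, -0.2722, 0.0731]
tool_rot: [0.987, 0.158, 0.0, 0.0]
force: [0.2, 0.3, 0.0]
finger_gap: 0.211
gripper_force: 34.3
```

>>> drive_tool([
  [[10, 0, 0, 0.03, 0], [10, 0, 0, 0.05, 0], [10, 0, 0, 0.05, 0]],
])

```text
t: 13.9
tcp_pos: [0.4128, -0.2722, 0.0721]
tool_rot: [0.987, 0.158, 0.0, 0.0]
force: [-1.1, 0.6, 4.6]
finger_gap: 0.211
gripper_force: 34.8
```

>>> drive_tool([
  [[20, 0, 0, 0, 0], [30, 0, 0, 0, 0], [50, 0, 0, 0, 0], [50, 0, 0, 0, 0], [50, 0, 0, 0, 0], [50, 0, 0, -0.5, 0], [50, 0, 0, -1.5, 0], [50, 0, 0, -3, 0], [50, 0, 0, -4.2, 0], [50, 0.2, -0.6, -5.2, 0]],
])

```text
t: 14.9
tcp_pos: [0.4138, -0.2552, 0.2298]
tool_rot: [0.988, 0.157, 0.001, 0.002]
force: [1.2, 0.5, -0.4]
finger_gap: 0.586
gripper_force: 0.0
```

>>> drive_tool([
  [[50, 0.4, -1.3, 0, 0], [50, 0.8, -2.6, 0, 0], [50, 1.2, -3.9, 0, 0], [50, 1.6, -5.2, 0, 0], [50, 1.9, -6, 0, 0], [50, 2, -6.3, 0, 0], [50, 2, -6.3, 0, 0], [50, 2, -6.3, 0, 0], [50, 2, -6.3, 0, 0]],
])

```text
t: 15.8
tcp_pos: [0.4112, -0.056, 0.2274]
tool_rot: [0.988, 0.158, 0.0, 0.0]
force: [0.1, -0.6, -0.5]
finger_gap: 0.584
gripper_force: 0.0
```

```bash
python3 f.py .487 -.031 .083 k3 .0718
```

```text
15.9 [ 0.411  -0.0558  0.2274] [-0.41  0.25  1.94 -0.    0.95  0.85] gap 0.5818676356518908
```

View pics/k3.png

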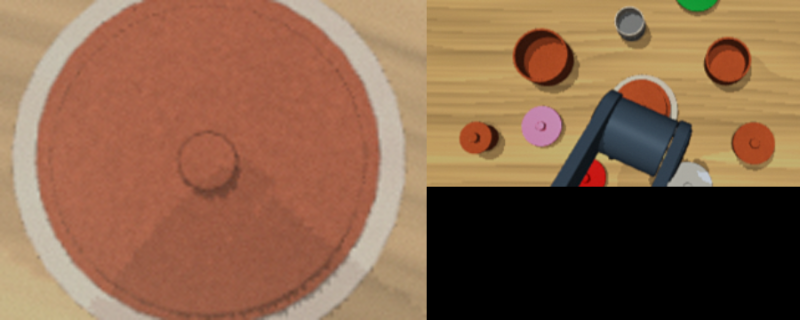

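No Hough hit. By eye the knob top is at (207.5,159) in this crop. The medium lid is on its jar in the top view.

```bash
cat > g.py <<'E'
from h import *
import sys
x,y,z,u,v,zt=map(float,sys.argv[1:7])
m=manip.camera_model('wrist'); p=proj([[x,y,z]],m,True)[0].astype(int)
q=np.array([u,v])/(8/3)-.3+[p[0]-80,p[1]-60]; w=plane([q],m,z,True)[0]; print(q.round(1),w.round(4),'togo',togo(*w,zt).round(2))
E
python3 g.py .487 -.031 .083 207.5 159 .0718
```

```text
[274.5 110.3] [ 0.4875 -0.0282] togo [ 2.71 -0.08  5.19]
```

>>> drive_tool([
  [[50, 1, 0, 1, 0], [50, 2, -0.04, 2, 0], [50, 2.7, -0.08, 3, 0], [50, 2.7, -0.08, 3.8, 0], [50, 2.7, -0.08, 4.4, 0], [50, 2.7, -0.08, 4.8, 0], [50, 2.7, -0.08, 5.05, 0], [50, 2.7, -0.08, 5.17, 0], [50, 2.7, -0.08, 5.17, 0], [50, 2.7, -0.08, 5.17, 0]],
])

```text
t: 16.9
tcp_pos: [0.4874, -0.0274, 0.073]
tool_rot: [0.987, 0.158, 0.001, 0.0]
force: [0.5, -0.8, -0.4]
finger_gap: 0.587
gripper_force: 0.0
```

>>> drive_tool([
  [[35, 0, 0, 0, 0], [25, 0, 0, 0, 0], [10, 0, 0, 0, 0], [10, 0, 0, 0, 0], [10, 0, 0, 0, 0], [10, 0, 0, 0, 0]],
], squeeze=45)

```text
t: 17.5
tcp_pos: [0.4873, -0.0273, 0.0731]
tool_rot: [0.987, 0.158, 0.001, 0.0]
force: [-0.3, -0.4, 5.7]
finger_gap: 0.205
gripper_force: 43.8
```

>>> drive_tool([
  [[10, 0, 0, -0.3, 0], [10, 0, 0, -0.8, 0], [10, 0, 0, -1.6, 0], [10, 0, 0, -2.4, 0], [10, 0, 0, -3.4, 0], [10, -0.1, 0.3, -4.4, 0], [10, -0.3, 1.3, -5, 0], [10, -0.6, 2.6, -5.2, 0], [10, -0.9, 3.9, -5.2, 0], [10, -1.2, 5.2, -5.2, 0]],
])

```text
t: 18.5
tcp_pos: [0.5012, -0.1876, 0.2291]
tool_rot: [0.987, 0.158, 0.0, 0.0]
force: [0.3, 0.7, -1.1]
finger_gap: 0.208
gripper_force: 44.1
```

>>> drive_tool([
  [[10, -0.3, 1, 0, 0], [10, -0.45, 1.7, 0, 0], [10, -0.45, 1.9, 0, 0], [10, -0.45, 1.9, 0, 0], [10, -0.45, 1.9, 0, 0]],
])

```text
t: 19.0
tcp_pos: [0.506, -0.2431, 0.228]
tool_rot: [0.987, 0.159, -0.0, -0.001]
force: [-0.1, -0.1, -2.4]
finger_gap: 0.204
gripper_force: 44.2
```

```bash
python3 e.py .5917 -.2172 .069 .05 w4 .0801
```

```text
exp px [280. 101.] 19.05 [ 0.5061 -0.243   0.2281] 0.2053502505281526
rim [ 594.5 -218.3   48.1] 0.33
hough [ 282.1   99.9   45.5  593.3 -218.5]
hough [ 281.7   95.8   47.1  596.8 -216.9]
hough [ 277.2   98.1   41.2  593.6 -213.7]
hough [ 278.3   93.6   43.6  597.9 -213.4]
hough [ 281.8  100.3   50.1  592.9 -218.3]
hough [ 282.2   96.2   46.8  596.7 -217.5]
hough [ 276.9   94.7   43.4  596.5 -212.5]
hough [ 281.4  105.6   50.3  588.2 -219.6]
togo meas [3.06 0.15 4.93] given [2.98 0.09 4.93]
```

View pics/w4.png

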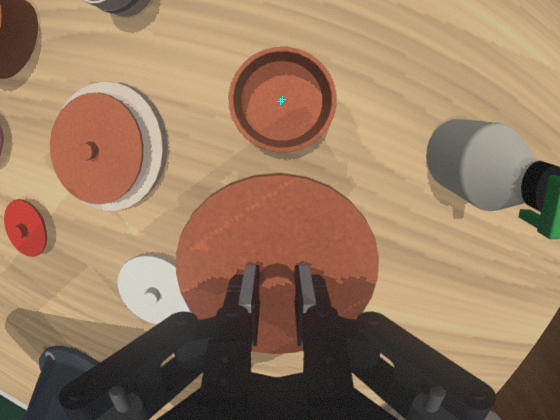

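Jar large's mouth is at (282,100) and the sprayer is clear at (480,165). The lid is held straight.

>>> drive_tool([
  [[10, 1, 0.05, 0.5, 0], [10, 2, 0.1, 1.2, 0], [10, 2.7, 0.13, 2, 0], [10, 3.01, 0.14, 2.8, 0], [10, 3.01, 0.14, 3.5, 0], [10, 3.01, 0.14, 4, 0], [10, 3.01, 0.14, 4.3, 0], [10, 3.01, 0.14, 4.55, 0], [10, 3.01, 0.14, 4.72, 0], [10, 3.01, 0.14, 4.8, 0]],
])

```text
t: 20.05
tcp_pos: [0.5936, -0.2209, 0.0845]
tool_rot: [0.987, 0.158, 0.0, 0.0]
force: [0.1, 0.2, -0.8]
finger_gap: 0.206
gripper_force: 44.2
```

>>> drive_tool([
  [[10, 0, 0, 0.05, 0], [10, 0, 0, 0.1, 0], [10, 0, 0, 0.1, 0]],
])

```text
t: 20.35
tcp_pos: [0.5936, -0.2209, 0.0816]
tool_rot: [0.987, 0.158, 0.0, 0.0]
force: [-0.1, 0.1, -1.1]
finger_gap: 0.201
gripper_force: 44.2
```

>>> drive_tool([
  [[10, 0, 0, 0.03, 0], [10, 0, 0, 0.05, 0], [10, 0, 0, 0.05, 0]],
])

```text
t: 20.65
tcp_pos: [0.5937, -0.2208, 0.0802]
tool_rot: [0.987, 0.158, 0.0, 0.0]
force: [-0.5, 0.4, 0.9]
finger_gap: 0.2
gripper_force: 44.4
```

>>> drive_tool([
  [[20, 0, 0, 0, 0], [30, 0, 0, 0, 0], [50, 0, 0, 0, 0], [50, 0, 0, 0, 0], [50, 0, 0, 0, 0], [50, 0, 0, -0.5, 0], [50, 0, 0, -1.5, 0], [50, 0, 0, -3, 0], [50, 0, 0, -4, 0], [50, -0.4, -0.7, -4.7, 0]],
])

```text
t: 21.65
tcp_pos: [0.5788, -0.2072, 0.2253]
tool_rot: [0.987, 0.158, 0.004, 0.003]
force: [-0.4, 0.4, -0.0]
finger_gap: 0.586
gripper_force: 0.0
```

>>> drive_tool([
  [[50, -0.7, -1.2, 0, 0], [50, -1.4, -2.4, 0, 0], [50, -2.1, -3.6, 0, 0], [50, -2.8, -4.8, 0, 0], [50, -3.5, -6, 0, 0], [50, -3.8, -6.7, 0, 0], [50, -3.8, -6.7, 0, 0], [50, -3.8, -6.7, 0, 0], [50, -3.8, -6.7, 0, 0]],
])

```text
t: 22.55
tcp_pos: [0.4063, -0.0503, 0.2216]
tool_rot: [0.987, 0.158, 0.001, 0.001]
force: [-0.3, 0.0, 0.4]
finger_gap: 0.584
gripper_force: 0.0
```

```bash
python3 f.py .487 -.029 .059 k4 .0485
```

```text
22.65 [ 0.4059 -0.0502  0.2211] [-0.4   0.25  1.96 -0.    0.93  0.86] gap 0.5860967418561785
```

View pics/k4.png

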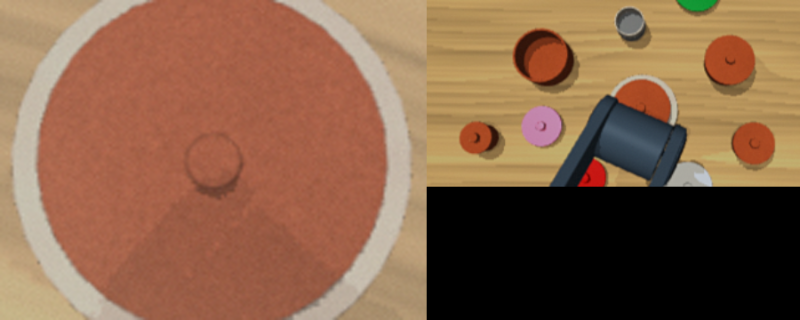

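The largest lid's knob is at (213,158) in the crop, and the large lid is on its jar in the top view.

```bash
python3 g.py .487 -.029 .059 213 158.5 .0485
```

```text
[281.6 106.1] [ 0.4881 -0.0275] togo [2.83 0.13 5.76]
```

>>> drive_tool([
  [[50, 1, 0.05, 1.2, 0], [50, 2, 0.1, 2.4, 0], [50, 2.82, 0.13, 3.5, 0], [50, 2.82, 0.13, 4.4, 0], [50, 2.82, 0.13, 5, 0], [50, 2.82, 0.13, 5.4, 0], [50, 2.82, 0.13, 5.65, 0], [50, 2.82, 0.13, 5.75, 0], [50, 2.82, 0.13, 5.75, 0], [50, 2.82, 0.13, 5.75, 0]],
])

```text
t: 23.65
tcp_pos: [0.4866, -0.0267, 0.0491]
tool_rot: [0.987, 0.158, 0.001, 0.0]
force: [0.2, 0.2, -0.7]
finger_gap: 0.589
gripper_force: 0.0
```

>>> drive_tool([
  [[35, 0, 0, 0, 0], [25, 0, 0, 0, 0], [10, 0, 0, 0, 0], [10, 0, 0, 0, 0], [10, 0, 0, 0, 0], [10, 0, 0, 0, 0]],
], squeeze=55)

```text
t: 24.25
tcp_pos: [0.4867, -0.0267, 0.0492]
tool_rot: [0.987, 0.158, 0.001, 0.0]
force: [-0.6, -0.1, 5.6]
finger_gap: 0.2
gripper_force: 53.6
```

>>> drive_tool([
  [[10, 0, 0, -0.3, 0], [10, 0, 0, -0.8, 0], [10, 0, 0, -1.6, 0], [10, 0, 0, -2.6, 0], [10, 0, 0, -3.8, 0], [10, 0, 0, -5, 0], [10, 0.3, -0.6, -6, 0], [10, 0.8, -1.6, -6, 0], [10, 1.3, -2.8, -6, 0], [10, 1.8, -3.9, -6, 0]],
])

```text
t: 25.25
tcp_pos: [0.5, 0.1029, 0.2289]
tool_rot: [0.987, 0.158, -0.0, -0.0]
force: [0.3, 0.5, -2.2]
finger_gap: 0.194
gripper_force: 54.0
```

>>> drive_tool([
  [[10, 0.4, -0.9, 0, 0], [10, 0.8, -1.6, 0, 0], [10, 0.95, -1.9, 0, 0], [10, 0.95, -1.9, 0, 0], [10, 0.95, -1.9, 0, 0]],
])

```text
t: 25.75
tcp_pos: [0.5094, 0.1639, 0.2282]
tool_rot: [0.987, 0.158, -0.001, 0.0]
force: [-0.6, -0.3, -1.4]
finger_gap: 0.201
gripper_force: 54.0
```

```bash
python3 e.py .596 .1926 .076 .06 w5 .0872
```

```text
exp px [277.  99.] 25.8 [0.5096 0.1635 0.2282] 0.19967760459292477
rim [470.3 163.7 112.7] 31.26
hough [275.3  97.3  57.5 597.1 194.6]
hough [280.2  97.3  53.7 598.4 190.5]
hough [276.4 102.2  59.2 593.2 192.3]
hough [284.3  92.4  52.3 603.7 188.4]
hough [278.1  99.2  60.3 596.2 191.7]
hough [281.8  96.9  56.7 599.2 189.2]
hough [278.1  95.1  56.3 599.7 192.9]
hough [274.3  97.7  56.7 596.5 195.3]
togo meas [-1.24 -0.41  4.7 ] given [ 3.04 -0.02  4.7 ]
```

View pics/w5.png

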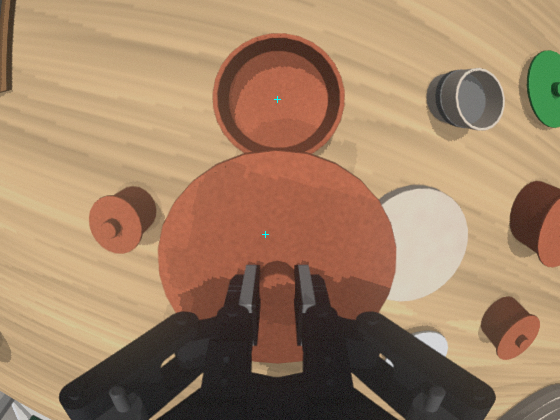

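Jar largest's rim spans columns 213–345, so its centre is about (279,98), matching (0.5965, 0.192). The silhouette fit merged with the held lid, so I'm ignoring it.

>>> drive_tool([
  [[10, 1, 0, 0.4, 0], [10, 2, 0, 1, 0], [10, 2.7, 0, 1.8, 0], [10, 3.05, 0.01, 2.6, 0], [10, 3.05, 0.01, 3.2, 0], [10, 3.05, 0.01, 3.7, 0], [10, 3.05, 0.01, 4.05, 0], [10, 3.05, 0.01, 4.3, 0], [10, 3.05, 0.01, 4.47, 0], [10, 3.05, 0.01, 4.57, 0]],
])

```text
t: 26.8
tcp_pos: [0.5972, 0.1928, 0.0914]
tool_rot: [0.987, 0.158, 0.0, 0.0]
force: [-0.2, 0.3, -1.2]
finger_gap: 0.198
gripper_force: 54.0
```

>>> drive_tool([
  [[10, 0, 0, 0.05, 0], [10, 0, 0, 0.1, 0], [10, 0, 0, 0.1, 0]],
])

```text
t: 27.1
tcp_pos: [0.5972, 0.193, 0.0885]
tool_rot: [0.987, 0.158, 0.0, 0.0]
force: [0.1, -0.7, -1.7]
finger_gap: 0.198
gripper_force: 54.0
```

>>> drive_tool([
  [[10, 0, 0, 0.03, 0], [10, 0, 0, 0.05, 0], [10, 0, 0, 0.05, 0]],
])

```text
t: 27.4
tcp_pos: [0.5973, 0.193, 0.0873]
tool_rot: [0.987, 0.158, 0.0, -0.0]
force: [0.1, -0.3, 1.0]
finger_gap: 0.195
gripper_force: 54.4
```

>>> drive_tool([
  [[20, 0, 0, 0, 0], [30, 0, 0, 0, 0], [50, 0, 0, 0, 0], [50, 0, 0, 0, 0], [50, 0, 0, 0, 0], [50, 0, 0, -0.5, 0], [50, 0, 0, -1.5, 0], [50, 0, 0, -3, 0], [50, 0, 0, -4, 0], [50, -0.5, 0.3, -5, 0]],
])

```text
t: 28.4
tcp_pos: [0.5872, 0.1806, 0.2399]
tool_rot: [0.987, 0.159, 0.002, -0.0]
force: [-0.7, 0.2, -0.2]
finger_gap: 0.588
gripper_force: 0.0
```

>>> drive_tool([
  [[50, -1, 0.6, 0, 0], [50, -2.2, 1.2, 0, 0], [50, -3.4, 1.8, 0, 0], [50, -4.6, 2.4, 0, 0], [50, -5.8, 3.2, 0, 0], [50, -6.7, 3.9, 0, 0], [50, -6.7, 3.9, 0, 0], [50, -6.7, 3.9, 0, 0], [50, -6.7, 3.9, 0, 0]],
])

```text
t: 29.3
tcp_pos: [0.4323, 0.0061, 0.2374]
tool_rot: [0.987, 0.158, 0.001, 0.0]
force: [0.8, 0.3, -0.5]
finger_gap: 0.585
gripper_force: 0.0
```

```bash
cat > z.py <<'E'
from h import *
J=dict(small=(.4195,.3254,.061,.035),medium=(.4125,-.2707,.068,.045),large=(.593,-.2184,.075,.055),largest=(.5965,.1922,.082,.065))
S=manip.sense(); print(S['t'],S['tcp_pos'].round(3)); o=[]
for n in('top','side'):
    im=manip.snapshot(n); m=manip.camera_model(n); B=blobs(terra(im))
    for k,(x,y,z,r) in J.items():
        p=proj([[x,y,z]],m)[0]; b=min(B,key=lambda c:np.hypot(*(c.reshape(-1,2).mean(0)-p)))
        q,e=rim(b,m,z); print(n,k,'jar',x,y,'lid',(q*1000).round(1),round(e*1000,2))
    o.append(im[100:330,80:380] if n=='top' else im[120:400,150:420])
o=[cv2.resize(a[:,:,::-1],(400,int(a.shape[0]*400/a.shape[1])),interpolation=cv2.INTER_CUBIC) for a in o]
h=max(a.shape[0] for a in o); o=[cv2.copyMakeBorder(a,0,h-a.shape[0],0,0,0) for a in o]; cv2.imwrite('pics/end.png',np.hstack(o))
E
python3 z.py
```

```text
29.3 [0.432 0.006 0.237]
top small jar 0.4195 0.3254 lid [417.2 326.5  32.7] 0.79
top medium jar 0.4125 -0.2707 lid [ 411.  -271.5   43.4] 0.76
top large jar 0.593 -0.2184 lid [ 589.6 -220.5   53.4] 0.77
top largest jar 0.5965 0.1922 lid [594.9 193.3  63.2] 0.69
side small jar 0.4195 0.3254 lid [418.3 327.3  33. ] 0.69
side medium jar 0.4125 -0.2707 lid [ 407.1 -269.5   38.5] 5.77
side large jar 0.593 -0.2184 lid [ 591.  -216.8   53.5] 1.89
side largest jar 0.5965 0.1922 lid [595.9 194.5  62.9] 0.74
```

View pics/end.png

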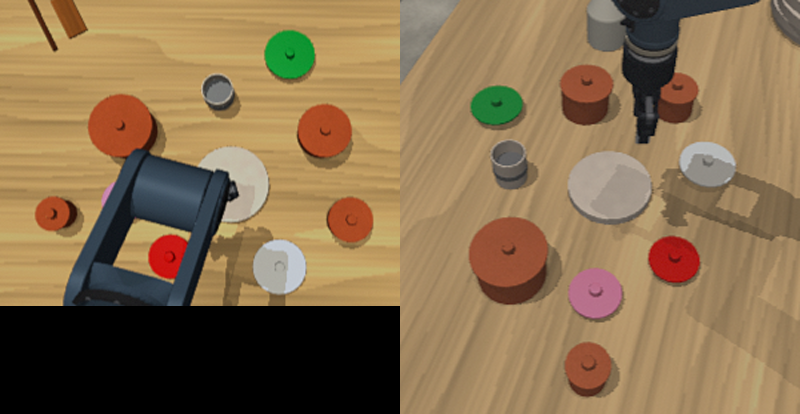

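The top and side views show all four lids lying flat and centred on their own jars. The bystanders and look-alikes are untouched, and the arm is clear.

```bash
python3 -c "
from station import manip
print(manip.sign_off())"
```

```text
the job is handed in; nothing more can be done
None
```

I put all four lids knob up on their matching jars and handed the job in at about 29 s; the last top and side pictures show them flat and centred, with the jars, slip pot and spray bottle in place, but the hand-in returned no verdict.

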